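# Release the transport lock of a measuring stage

### The job

Unlock the measuring stage for use: with one fingertip press its long spring catch fully down and keep it down, while the other fingertip pushes the bolt's upright tab all the way along, away from the carriage, so that the bolt leaves the keeper. Only when the bolt is fully across let go, so that the catch springs up behind it, and take the hand clear. Nothing needs to be gripped: leave the loose things around the lock where they are.

Things in the scene. Friction and masses are not known exactly. Their poses are not given: they have to be found in the camera images.
- stage: fixed black base 160 x 330 x 20 mm; dark carriage with small vise (60 mm high) at its -y end. Origin on the table under the lock; z up, y = the way the bolt must slide (away from the carriage), x = from bolt towards catch. Base spans x -60..100, y -200..130 mm. Bolt runs along y at x = -27.5, catch at x = +27.5. All of the lock but tab and catch stays below 47 mm.
- thumb_tab (a point): top centre of the bolt's upright steel tab: 12 mm thick along stage y, 26 mm wide along x, from 38 to 84 mm above the table. Locked, it is at x = -27.5, y = -22.5 mm in the stage's frame and moves with the bolt. Push on its -y side, where the space is free down to 47 mm above the table. Axes as the stage's.
- catch_pad (a point): top centre of the catch, a flat aluminium bar 24 mm wide (stage x), 110 mm long (y), 8 mm thick, parallel to the bolt. Top 66 mm above the table when up, 54 when fully down. At x = 27.5 in the stage's frame, it spans y -75..35 mm. Press anywhere on it; a fingertip may slide along it while pressing. It lies 55 mm, across, from the tab (centres).
- catch (a joint): how far the catch is pressed, 0 (up) to 0.012 m (down on its stop). Spring 3.6 N at the top, 7.2 N fully down; springs up when let go. Up, its tooth stops the bolt after about 3 mm; pressed 5 mm or more it frees the bolt, and cannot rise past that while the bolt is between its ends. Past 40 mm of bolt travel it springs up behind the bolt and locks it.
- bolt (a joint): travel of the bolt along the stage's +y, 0 (locked, in the keeper) to 0.045 m (fully across, on its stop). Sliding friction about 2 N; it stays where it is left.
- plug_gauge: steel plug gauge, 20 mm across and 50 mm tall, standing on the stage's base plate; origin under its centre. Leave alone.
- gauge_block: steel block 14 x 35 x 30 mm high standing on the base plate; origin under its centre. Leave alone.
- v_block: dark steel V-block 50 x 60 x 40 mm high on the table; origin under its centre. Leave alone.
- memory_stick: blue memory stick, 18 x 48 x 9 mm, lying on the table. Leave alone.
- oil_can: aluminium can, 56 mm across, 75 mm tall, on the table; origin under its centre. Leave alone.
- screwdriver: screwdriver 170 mm long lying on the table on the robot's side of the stage. Leave alone.
- parts_cup: small grey bowl, 64 mm across, 45 mm tall, on the table; origin under its centre. Leave alone.

How it is judged:
On the way, in this order (a step that is already met when the one before it is completed fails the run):
1. the catch is pressed down (8 mm or more) with the bolt still at its locked end (within 5 mm) (value of joint catch above 0.008 m and value of joint bolt below 0.005 m), for 0.2 s.
2. the bolt is across (41 mm or more of its 45 mm) with the catch still held down (value of joint bolt above 0.041 m and value of joint catch above 0.0065 m), for 0.1 s.
At the end, for the whole second after the job is handed in: The bolt is across (38 mm or more of its 45 mm travel) and the catch has sprung up behind it (within 3 mm of its top position) (value of joint bolt between 0.038 and 0.047 m and value of joint catch below 0.003 m); the robot touches nothing.
It fails at once if the catch was let up (pressed less than 6.5 mm) while the bolt was between its ends (8 to 36 mm) (value of joint bolt between 0.008 and 0.036 m and value of joint catch below 0.0065 m).
It fails at once if a loose thing around the lock was moved or lifted by more than 15 mm (distance of any of plug_gauge, gauge_block, v_block, memory_stick, oil_can, screwdriver, parts_cup from where it was at the start of the episode above 0.015 m).
It also fails if it takes over 48 s, if anything falls off the work surface, if the arm or the gripper's body presses on something with over 40 N, if the wrist force passes 120 N, or if a joint passes its speed limit or range.

### The arm

A 6-joint arm with a two-finger parallel gripper is mounted at the origin on the work surface. World frame = base frame: x ahead of the robot, y to its left, z up, the work surface at z = 0. Lengths are in m, angles in rad, forces in N, time in s.
With the tool pointing down it reaches from about 0.35 to 0.975 m from the base axis. Payload 4.9 kg.
Tool frame: the origin (TCP) lies at the very end of the fingers, on their centre line; the grasp point (between the pads) lies 19 mm behind it (ctrl.grip_point_offset is the distance from the TCP to the grasp point, in m); z points along the fingers, y is the line along which they close (so a half turn about z gives the same grasp; the last joint's range is limited). The gripper opens to 85 mm and grips with 20 to 120 N. Pads are 22 mm wide; open, the fingers measure 114 mm over their backs; the gripper's body (76 mm by 85 mm) begins 54 mm behind the grasp point. The pads swing forward as they close: fully open they stand 13 mm farther back than shut.
Start: joints at [1.09, 0.053, 1.613, -0, 1.476, -0.119], TCP at [0.221, 0.585, 0.209] pointing down, gripper open.
Joint ranges: [-3.01, 3.01], [-1.01, 2.22], [0.06, 2.58], [-1.02, 4.17], [0.09, 2.62], [-3.14, 3.14]. Speed limits (rad/s): [2.57, 2.57, 3.14, 3.14, 3.14, 3.14].

### API

Orientations are given as a rotation vector (axis times angle).
In Python, from station import ctrl gives the robot as it stands.
- The arm moves only by the tool send_rows, never from a script. Its argument "rows" is a list of rows, each a list of 3 entries, a list of its own where there are three numbers: the finger opening in cm, from 0 to 8.54, then the shift along the tool's x, y, z in cm, then the turn about the tool's z in degrees. A call has 1 to 10 rows; each row shifts and turns the commanded pose from where the row before left it, along the tool's axes as they then stand; what a row does not reach is not made up. A row lasts 1/8 s, in which the tool goes at most 62.5 mm and 10.7 degrees, less where a joint would pass 70% of its speed; a pose out of reach is approached as far as the arm can. A call with a gripper value outside its range is refused whole. The fingers move at their own pace and stop on an object; "newtons" is the grip in N (left out, the last holds). Time passes only in rows, so rows that do not move let the fingers close. It gives the time, the measured TCP pose, the force, the opening and the grip force at its end, in the units of the state.
- ctrl.get_obs(): the state, without advancing time (a new reading comes with each control period).
- ctrl.get_image(name): name is "scene" or "side" or "wrist"; returns a dict with "frame" (384x512x3 uint8, red, green, blue), "range_z" (384x512 float32, m along the optical axis (not along the pixel's ray), 0 where there is no reading), "fx", "fy", "cx", "cy" (pixels), "cam_to_world" (4x4, takes a point from camera to world coordinates). Camera axes: x right, y down, z forward; pixel columns grow to the right and rows downward; lengths in m; the calibration is good to about 2 mm. The wrist camera is an equidistant fisheye: a pixel r from the principal point sees the ray r / f radians off the axis. A picture is of the moment at which its call begins.
- ctrl.finish_job(): hands the job in; it is judged then, once.
The state is a dict: "t": time; "q": joint angles; "dq": joint speeds; "effort": joint torques, N m; "tool_pos": TCP position; "tool_rot": TCP orientation; "contact_force": force on the tool from outside, world axes, zero at the start; "wrist_torque": the same for the moment, N m; "opening": finger opening in m; "grip_force": force on a finger pad.
Only numpy, scipy, OpenCV 4.12 (cv2) and the standard library are available. Lean on these libraries where they do the work, as an engineer would, in place of code of your own. Each camera call takes 0.05 s, during which the arm holds its last target. There are 200 camera calls.

## Working session

There is one attempt and no reset: what is moved stays moved. The work goes in short steps, Python scripts to look and compute and a tool call to move; the robot and the scene stay as the last step left them, time stands still between calls to the robot, and variables do not carry over. Pictures are saved under pics/ and viewed, at most 10 in all, crops included, and the job is handed in when it is done.

Besides the shell and the picture viewer there is one more tool, called as a command line: name --argument value ..., lists and objects as JSON in quotes. send_rows: Moves the arm, as the interface text tells. Its arguments: {"type":"object","properties":{"rows":{"type":"array","items":{"type":"array"}},"newtons":{"type":"number"}},"required":["rows"]}

```bash
ls; mkdir -p pics; python3 - <<'E'
from station import ctrl
import cv2,numpy as np
o=ctrl.get_obs();print(o)
for n in("scene","side"):
    d=ctrl.get_image(n);cv2.imwrite(f"pics/{n}0.png",d["frame"][:,:,::-1]);np.savez(f"{n}0.npz",**d)
    print(n,d["fx"],d["cx"],d["cam_to_world"].round(3).tolist())
E
```

```text
pics
{'t': 0.0, 'q': array([ 1.09002975e+00,  5.33673520e-02,  1.61428130e+00, -4.49091625e-05,
        1.47600636e+00, -1.19033407e-01]), 'dq': array([-0.00090739, -0.00120005, -0.0011436 , -0.00031334,  0.00058068,
        0.00075416]), 'effort': array([-1.01373367e-03, -3.93705046e+01, -3.70165014e+01, -2.11452170e-04,
        7.35145120e-03,  1.18494646e-05]), 'tool_pos': array([0.22090619, 0.58394566, 0.20776415]), 'tool_rot': array([-0.56500742, -3.08978993,  0.00311515]), 'contact_force': array([0.01661846, 1.20935797, 0.3804864 ]), 'wrist_torque': array([-0.02955978, -0.01552877, -0.02016793]), 'grip_force': 0.0, 'opening': 0.08519971859755153}
scene 436.16257943085697 262.24679645874306 [[-0.803, 0.517, -0.296, 0.938], [0.595, 0.684, -0.421, 0.52], [-0.015, -0.514, -0.857, 0.95], [0.0, 0.0, 0.0, 1.0]]
side 493.1335138101788 260.43461114354886 [[0.734, -0.543, 0.407, 0.198], [-0.679, -0.572, 0.461, -0.396], [-0.017, -0.614, -0.789, 0.878], [0.0, 0.0, 0.0, 1.0]]
```

View pics/scene0.png

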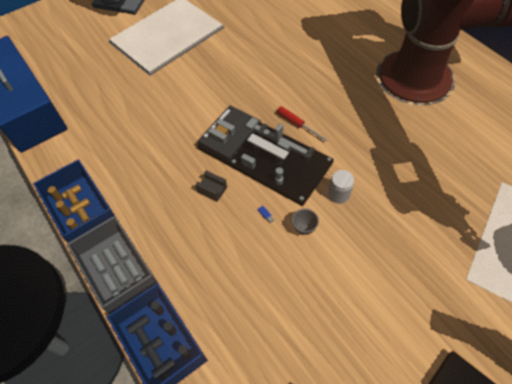

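View pics/side0.png

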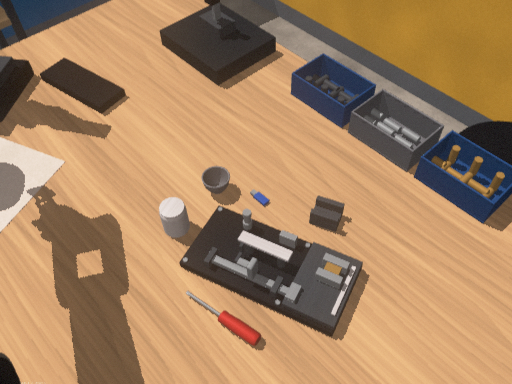

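The scene view shows the stage at about (265,153). In the side view the bright catch is at (265,246), the tab near (248,267), and the carriage and vise at (335,275), so stage +y points left towards the can.

```bash
cat > h.py <<'E'
import numpy as np,cv2
def plane(d,u,v,z):
    u=np.asarray(u,float);v=np.asarray(v,float)
    r=np.stack([(u-d["cx"])/d["fx"],(v-d["cy"])/d["fy"],np.ones_like(u)],-1)
    T=d["cam_to_world"];r=r@T[:3,:3].T;o=T[:3,3]
    return o+r*((z-o[2])/r[...,2])[...,None]
def cloud(d):
    v,u=np.mgrid[:384,:512];Z=d["range_z"]
    p=np.stack([(u-d["cx"])/d["fx"]*Z,(v-d["cy"])/d["fy"]*Z,Z],-1)
    T=d["cam_to_world"];return p@T[:3,:3].T+T[:3,3]
E
python3 - <<'E'
from h import *
for n,(cu,cv_) in(("scene",(265,148)),("side",(265,246))):
    d=dict(np.load(n+"0.npz"));f=d["frame"].astype(int);P=cloud(d)
    # catch: bright connected blob
    m=((f.min(2)>150)).astype(np.uint8)
    k,l,s,c=cv2.connectedComponentsWithStats(m)
    for i in range(1,k):
        if np.hypot(c[i][0]-cu,c[i][1]-cv_)<20 and s[i,4]>60:
            v,u=np.nonzero(l==i);q=plane(d,u,v,.066)[:,:2].astype(np.float32)
            R=cv2.minAreaRect(q*1000);b=cv2.boxPoints(R);print(n,"catch",R,s[i,4],"z",np.median(P[l==i][:,2]))
    # base
    m=((f.max(2)<75)&(abs(P[...,2]-.02)<.012)).astype(np.uint8)
    m=cv2.morphologyEx(m,cv2.MORPH_OPEN,np.ones((3,3)))
    k,l,s,c=cv2.connectedComponentsWithStats(m)
    for i in range(1,k):
        if np.hypot(c[i][0]-cu,c[i][1]-cv_)<45 and s[i,4]>500:
            v,u=np.nonzero(l==i);q=plane(d,u,v,.02)[:,:2].astype(np.float32)
            print(n,"base",cv2.minAreaRect(q*1000),s[i,4])
    y=slice(cv_-50,cv_+60);x=slice(cu-80,cu+100)
    cv2.imwrite(f"pics/{n}c.png",cv2.resize(d["frame"][y,x,::-1],None,fx=4,fy=4,interpolation=cv2.INTER_CUBIC))
    Q=P[y,x].reshape(-1,3);Q=Q[(Q[:,2]>.068)&(Q[:,2]<.095)];print("high pts",len(Q),(Q[:40]*1000).round().tolist()[::3])
E
```

```text
scene catch ((539.5908203125, -17.50012969970703), (20.140151977539062, 106.12576293945312), 20.807321548461914) 272 z 0.06618633241771671
scene base ((542.3697509765625, -32.79414367675781), (160.8716583251953, 334.1039733886719), 20.082509994506836) 3249
high pts 473 [[479.0, -46.0, 83.0], [481.0, -42.0, 84.0], [488.0, -42.0, 85.0], [480.0, -40.0, 81.0], [493.0, -39.0, 87.0], [485.0, -38.0, 83.0], [475.0, -38.0, 76.0], [492.0, -37.0, 85.0], [486.0, -31.0, 86.0], [497.0, -38.0, 84.0], [490.0, -34.0, 82.0], [479.0, -37.0, 71.0], [497.0, -34.0, 84.0], [489.0, -32.0, 80.0]]
side catch ((536.603515625, -20.544837951660156), (23.788509368896484, 107.65934753417969), 20.252395629882812) 590 z 0.06620297694195659
side base ((531.2684326171875, -39.93635559082031), (160.69778442382812, 328.735595703125), 19.98519515991211) 3728
side base ((555.8115844726562, -27.472885131835938), (107.70911407470703, 116.38050079345703), 20.293214797973633) 1236
high pts 228 [[567.0, 67.0, 71.0], [564.0, 67.0, 71.0], [568.0, 62.0, 71.0], [560.0, 66.0, 72.0], [564.0, 60.0, 73.0], [569.0, 57.0, 72.0], [561.0, 63.0, 70.0], [565.0, 59.0, 70.0], [556.0, 67.0, 68.0], [559.0, 61.0, 71.0], [565.0, 56.0, 70.0], [556.0, 60.0, 71.0], [560.0, 56.0, 71.0], [553.0, 60.0, 71.0]]
```

View pics/sidec.png

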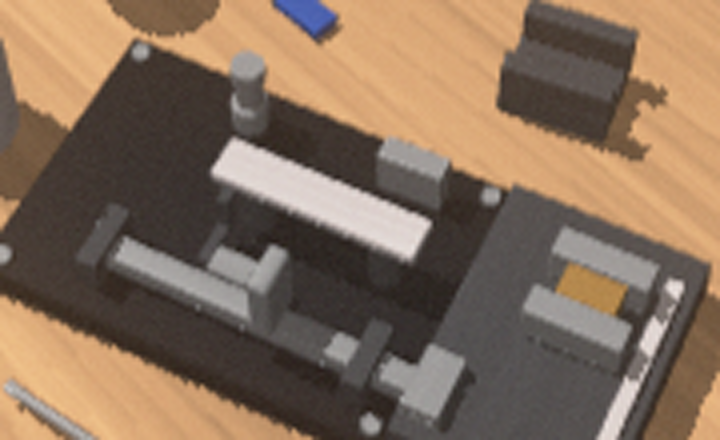

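send_rows --rows '[[4.1,[0,0,0],9.8],[4.1,[0,0,0],9.8],[4.1,[0,0,0],9.8],[4.1,[0,0,0],9.8],[4.1,[0,0,0],9.8],[4.1,[-5,0.4,0],0],[4.1,[-5,0.4,0],0],[4.1,[-5,0.4,0],0],[4.1,[-5,0.4,0],0]]' --newtons 20

```text
t: 1.23
tool_pos: [0.3057, 0.4008, 0.2084]
tool_rot: [1.795, 2.578, -0.001]
contact_force: [0.5, -0.6, -0.1]
opening: 0.0408
grip_force: 0.0
```

send_rows --rows '[[4.1,[-5,0.4,0],0],[4.1,[-5,0.4,0],0],[4.1,[-5,0.4,0.5],0],[4.1,[-5,0.4,0.5],0],[4.1,[-5,0.4,0.5],0],[4.1,[-5,0.4,0.5],0],[4.1,[-5,0.4,0.5],0],[4.1,[-5,0.4,0.5],0],[4.1,[0,0,0],0],[4.1,[0,0,0],0]]'

```text
t: 2.48
tool_pos: [0.4737, 0.0386, 0.1786]
tool_rot: [-1.796, -2.576, 0.0]
contact_force: [0.4, 0.7, 0.5]
opening: 0.0411
grip_force: 0.0
```

```bash
cat > where.py <<'E'
from station import ctrl
import numpy as np,sys
from scipy.spatial.transform import Rotation as R
O=np.array([.5054,-.0098,0]);a=np.radians(20.3)
S=np.array([[np.cos(a),-np.sin(a),0],[np.sin(a),np.cos(a),0],[0,0,1]])
def where(tgt=None):
    o=ctrl.get_obs();M=R.from_rotvec(o["tool_rot"]).as_matrix()
    p=S.T@(o["tool_pos"]-O);print("t",o["t"].__round__(2),"stage mm",(p*1000).round(1),"F stage",(S.T@o["contact_force"]).round(1),"open",round(o["opening"],4))
    print("tool axes in stage\n",(S.T@M).round(3))
    if tgt is not None: print("move cm",(M.T@S@(np.array(tgt)-p)*100).round(2))
    return o
E
python3 - <<'E'
from where import *
import cv2
where([0,-.045,.11])
for n in("wrist","side"):
    d=ctrl.get_image(n);np.savez(n+"1.npz",**d);f=d["frame"][:,:,::-1]
    if n=="side":f=cv2.resize(f[170:340,160:380],None,fx=3,fy=3,interpolation=cv2.INTER_CUBIC)
    cv2.imwrite(f"pics/{n}1.png",f)
E
```

```text
t 2.48 stage mm [-13.   56.4 178.6] F stage [0.7 0.5 0.5] open 0.0411
tool axes in stage
 [[ 0.001  1.    -0.001]
 [ 1.    -0.001  0.001]
 [ 0.001 -0.001 -1.   ]]
move cm [-10.14   1.31   6.85]
```

View pics/wrist1.png

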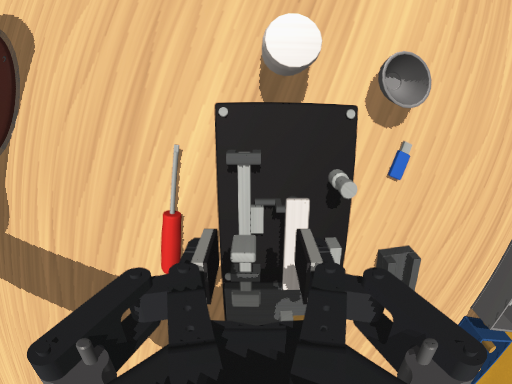

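The wrist view shows the fingers straddling the lock, tab at (243,245), catch bar at (297,240), and plug gauge to the right at (343,183). The stage axes match the tool axes. I'll go over the start point next.

send_rows --rows '[[4.1,[-5,0.7,0],0],[4.1,[-5.1,0.6,2],0],[4.1,[0,0,3],0],[4.1,[0,0,1.8],0],[4.1,[0,0,0],0],[4.1,[0,0,0],0]]'

```text
t: 3.32
tool_pos: [0.5219, -0.0513, 0.1122]
tool_rot: [1.793, 2.578, 0.001]
contact_force: [-0.1, 0.2, -0.1]
opening: 0.0415
grip_force: 0.0
```

```bash
python3 - <<'E'
from where import *
import cv2
where([0,-.045,.09])
fs=[]
for n in("wrist","side"):
    d=ctrl.get_image(n);np.savez(n+"2.npz",**d);f=d["frame"][:,:,::-1]
    f=f[190:320,200:360] if n=="side" else f[170:320,160:360]
    fs.append(cv2.resize(f,(400,320),interpolation=cv2.INTER_CUBIC))
cv2.imwrite("pics/both2.png",np.hstack(fs))
E
```

```text
t 3.33 stage mm [  1.1 -44.6 112.2] F stage [-0.   0.2 -0.1] open 0.0415
tool axes in stage
 [[-0.001  1.     0.002]
 [ 1.     0.001 -0.001]
 [-0.001  0.002 -1.   ]]
move cm [-0.04 -0.11  2.22]
```

View pics/both2.png

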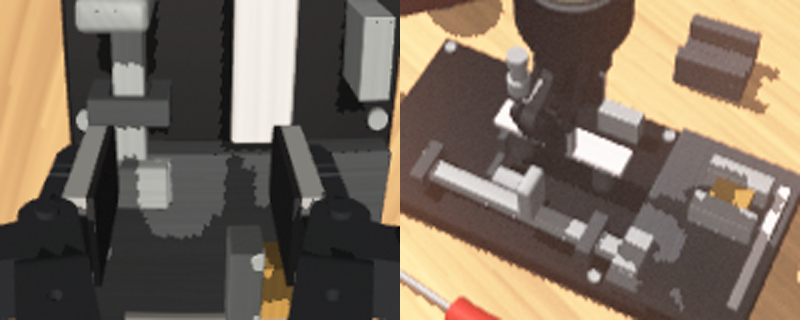

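The crop shows both fingertips just behind the tab (wrist crop, tab at (115,15), tips at (95,140) and (295,140)), with the catch in line with the right finger. I'll open slightly to centre the fingertips and go down.

send_rows --rows '[[4.7,[0,-0.1,1],0],[4.7,[0,0,1.5],0],[4.7,[0,0,1],0],[4.7,[0,0,0.3],0],[4.7,[0,0,0],0]]'

```text
t: 4.05
tool_pos: [0.5202, -0.0523, 0.0726]
tool_rot: [-1.796, -2.577, 0.0]
contact_force: [-0.5, -0.9, 0.2]
opening: 0.0469
grip_force: 0.0
```

send_rows --rows '[[4.7,[0,0,0.4],0],[4.7,[0,0,0],0],[4.7,[0,0,0],0]]'

```text
t: 4.42
tool_pos: [0.5205, -0.0523, 0.0692]
tool_rot: [1.796, 2.577, 0.0]
contact_force: [0.0, -0.6, 0.2]
opening: 0.047
grip_force: 0.0
```

send_rows --rows '[[4.7,[0,0,0.4],0],[4.7,[0,0,0],0],[4.7,[0,0,0],0]]'

```text
t: 4.8
tool_pos: [0.5203, -0.0523, 0.0649]
tool_rot: [-1.796, -2.578, 0.0]
contact_force: [0.3, -0.2, 0.9]
opening: 0.0473
grip_force: 0.0
```

send_rows --rows '[[4.7,[0,0,0.4],0],[4.7,[0,0,0],0],[4.7,[0,0,0],0]]'

```text
t: 5.18
tool_pos: [0.5203, -0.0523, 0.0609]
tool_rot: [-1.796, -2.578, 0.0]
contact_force: [0.7, 0.8, 0.1]
opening: 0.0472
grip_force: 0.0
```

send_rows --rows '[[4.7,[0,0,0.4],0],[4.7,[0,0,0],0],[4.7,[0,0,0],0]]'

```text
t: 5.55
tool_pos: [0.5203, -0.0523, 0.0569]
tool_rot: [-1.796, -2.578, 0.0]
contact_force: [0.2, -0.8, -0.3]
opening: 0.0467
grip_force: 0.0
```

send_rows --rows '[[4.7,[0,0,0.3],0],[4.7,[0,0,0],0],[4.7,[0,0,0],0]]'

```text
t: 5.92
tool_pos: [0.5203, -0.0523, 0.054]
tool_rot: [-1.796, -2.578, 0.0]
contact_force: [0.4, 0.3, -1.1]
opening: 0.047
grip_force: 0.0
```

```bash
python3 - <<'E'
from where import *
import cv2
where([0,-.045,.05])
fs=[]
for n in("wrist","side"):
    d=ctrl.get_image(n);np.savez(n+"3.npz",**d);f=d["frame"][:,:,::-1]
    f=f[190:320,200:360] if n=="side" else f[170:320,160:360]
    fs.append(cv2.resize(f,(400,320),interpolation=cv2.INTER_CUBIC))
cv2.imwrite("pics/both3.png",np.hstack(fs))
E
```

```text
t 5.92 stage mm [ -0.7 -45.   54. ] F stage [ 0.5  0.2 -1.1] open 0.047
tool axes in stage
 [[ 0.001  1.    -0.   ]
 [ 1.    -0.001  0.   ]
 [ 0.    -0.    -1.   ]]
move cm [0.   0.07 0.4 ]
```

View pics/both3.png

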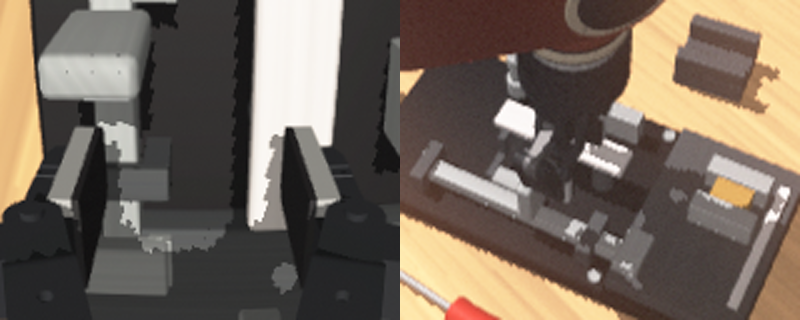

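The wrist crop shows the right tip over the catch bar (tip about (315,165), bar 250–335) with its shadow close by, so it hasn't made contact yet. The left tip is behind the tab. I'll keep going down.

send_rows --rows '[[4.7,[0,0.05,0.3],0],[4.7,[0,0,0],0],[4.7,[0,0,0],0]]'

```text
t: 6.4
tool_pos: [0.5208, -0.0521, 0.0509]
tool_rot: [-1.796, -2.578, 0.0]
contact_force: [-0.1, -1.0, -0.5]
opening: 0.0472
grip_force: 0.0
```

send_rows --rows '[[4.7,[0,0,0.3],0],[4.7,[0,0,0],0],[4.7,[0,0,0],0]]'

```text
t: 6.78
tool_pos: [0.5208, -0.0521, 0.048]
tool_rot: [-1.796, -2.578, 0.0]
contact_force: [0.4, 0.4, -0.1]
opening: 0.0473
grip_force: 0.0
```

```bash
python3 - <<'E'
from where import *
import cv2
o=where()
d=ctrl.get_image("side");np.savez("side4.npz",**d)
from h import cloud
def st(d):return (cloud(d)-O)@S*1000
P=st(d);f=d["frame"].astype(int)
m=(f.min(2)>130)&(abs(P[...,0]-27.5)<14)&(P[...,1]>-80)&(P[...,1]<40)&(P[...,2]>40)&(P[...,2]<75)
for a in range(-80,40,15):
    k=m&(P[...,1]>=a)&(P[...,1]<a+15)
    if k.sum():print("catch y",a,k.sum(),"z",np.median(P[k][:,2]).round(1))
w=ctrl.get_image("wrist");np.savez("wrist4.npz",**w)
print({k:w[k] for k in("fx","cx","cy")})
v,u=np.mgrid[:384,:512];x=(u-w["cx"])/w["fx"];y=(v-w["cy"])/w["fy"];r=np.hypot(x,y)+1e-9
Z=w["range_z"];t=np.tan(r);p=np.stack([x/r*t*Z,y/r*t*Z,Z],-1)
T=w["cam_to_world"];Q=((p@T[:3,:3].T+T[:3,3])-O)@S*1000
for vv in (225,235,245,255,265):
  print(vv,[(uu,*Q[vv,uu].round().astype(int).tolist()) for uu in (*range(183,215,5),*range(285,335,5))])
E
```

```text
t 6.78 stage mm [ -0.2 -45.   48. ] F stage [ 0.5  0.2 -0.1] open 0.0473
tool axes in stage
 [[ 0.  1. -0.]
 [ 1. -0.  0.]
 [ 0. -0. -1.]]
catch y -80 59 z 66.6
catch y -65 82 z 66.3
catch y -50 20 z 65.4
catch y -35 1 z 67.9
catch y -5 42 z 66.1
catch y 10 87 z 66.2
catch y 25 50 z 66.1
{'fx': 297.3186396354542, 'cx': 256.5321131917024, 'cy': 188.06403032689596}
225 [(183, -55, -58, 20), (188, -51, -58, 21), (193, -47, -57, 22), (198, -44, -58, 21), (203, -40, -57, 21), (208, -33, -49, 39), (213, -30, -50, 39), (285, 18, -54, 28), (290, 17, -37, 67), (295, 19, -37, 67), (300, 22, -37, 67), (305, 25, -37, 67), (310, 28, -37, 67), (315, 30, -37, 67), (320, 33, -37, 67), (325, 36, -37, 67), (330, 51, -58, 21)]
235 [(183, -55, -65, 22), (188, -52, -66, 22), (193, -48, -66, 21), (198, -30, -35, 83), (203, -28, -35, 84), (208, -25, -35, 84), (213, -30, -56, 39), (285, 19, -65, 21), (290, 17, -44, 65), (295, 20, -43, 66), (300, 22, -43, 68), (305, 22, -35, 84), (310, 25, -35, 84), (315, 27, -35, 84), (320, 34, -43, 68), (325, 37, -44, 66), (330, 52, -66, 21)]
245 [(183, -37, -39, 87), (188
[... 343 characters left out ...]
97), (188, -31, -34, 105), (193, -29, -34, 105), (198, -26, -34, 104), (203, -25, -36, 102), (208, -25, -44, 87), (213, -25, -51, 75), (285, 15, -56, 66), (290, 17, -55, 68), (295, 20, -55, 67), (300, 22, -52, 73), (305, 22, -43, 89), (310, 22, -37, 100), (315, 23, -34, 105), (320, 26, -34, 105), (325, 28, -34, 105), (330, 32, -38, 98)]
265 [(183, -31, -34, 114), (188, -29, -33, 114), (193, -27, -35, 112), (198, -25, -35, 112), (203, -25, -40, 103), (208, -25, -47, 92), (213, -31, -76, 45), (285, 15, -63, 67), (290, 18, -62, 67), (295, 21, -63, 67), (300, 24, -63, 67), (305, 22, -47, 92), (310, 22, -40, 104), (315, 22, -35, 111), (320, 25, -36, 111), (325, 26, -33, 115), (330, 27, -33, 116)]
```

Range data: catch still at 66 mm, tips not yet touching (front faces at stage y −34, x about ±25), so the tips sit well behind the nominal TCP. I'll continue down in small steps.

send_rows --rows '[[4.7,[0,0,0.3],0],[4.7,[0,0,0],0],[4.7,[0,0,0],0]]'

```text
t: 7.25
tool_pos: [0.5208, -0.0521, 0.0449]
tool_rot: [-1.796, -2.578, 0.0]
contact_force: [0.2, -0.7, 0.2]
opening: 0.0469
grip_force: 0.0
```

send_rows --rows '[[4.7,[0,0,0.3],0],[4.7,[0,0,0],0],[4.7,[0,0,0],0]]'

```text
t: 7.62
tool_pos: [0.5208, -0.0521, 0.042]
tool_rot: [-1.796, -2.578, 0.0]
contact_force: [-0.2, -0.2, 0.0]
opening: 0.0467
grip_force: 0.0
```

```bash
python3 - <<'E'
from where import *
import cv2
from h import cloud
d=ctrl.get_image("side");P=(cloud(d)-O)@S*1000;f=d["frame"].astype(int)
cv2.imwrite("pics/side5.png",cv2.resize(d["frame"][215:305,210:330,::-1],None,fx=6,fy=6,interpolation=cv2.INTER_CUBIC))
for a,b in((-45,-15),(15,45)):
    k=(P[...,0]>a)&(P[...,0]<b)&(P[...,1]>-57)&(P[...,1]<-33)&(P[...,2]>42)&(f.max(2)<110)
    z=np.sort(P[k][:,2]);print(a,k.sum(),z[:25].round(0))
m=(f.min(2)>130)&(abs(P[...,0]-27.5)<14)&(P[...,2]>40)&(P[...,2]<75)
for a in(-80,-65,10):
    k=m&(P[...,1]>=a)&(P[...,1]<a+15);print(a,np.median(P[k][:,2]).round(1))
E
```

```text
-45 587 [69. 72. 72. 73. 77. 78. 78. 78. 79. 80. 80. 82. 82. 83. 83. 84. 84. 86.
 87. 87. 87. 87. 89. 89. 90.]
15 88 [43. 43. 44. 44. 44. 64. 65. 66. 66. 67. 67. 68. 69. 70. 70. 73. 73. 73.
 74. 74. 75. 75. 75. 76. 76.]
-80 65.6
-65 66.2
10 66.0
```

View pics/side5.png

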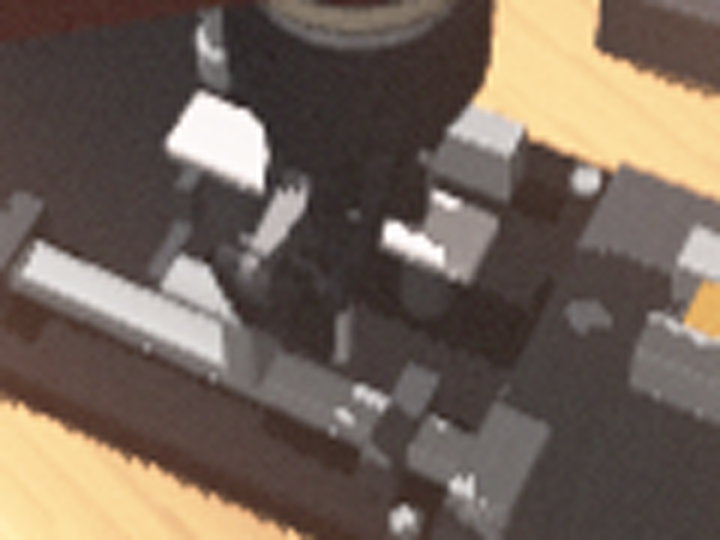

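The side view shows the near tip (around (345,340)) at about z 69 mm, hovering just above the catch height. So there are only a few mm left to go.

send_rows --rows '[[4.7,[0,0,0.3],0],[4.7,[0,0,0],0],[4.7,[0,0,0],0]]'

```text
t: 8.05
tool_pos: [0.5213, -0.0522, 0.0395]
tool_rot: [1.795, 2.577, 0.001]
contact_force: [-0.4, 0.2, 3.4]
opening: 0.047
grip_force: 1.6
```

send_rows --rows '[[4.7,[0,0,0.3],0],[4.7,[0,0,0],0],[4.7,[0,0,0],0]]'

```text
t: 8.43
tool_pos: [0.5213, -0.0522, 0.0363]
tool_rot: [1.795, 2.577, 0.001]
contact_force: [0.3, -0.0, 3.8]
opening: 0.0468
grip_force: 2.0
```

send_rows --rows '[[4.7,[0,0,0.3],0],[4.7,[0,0,0.3],0],[4.7,[0,0,0],0],[4.7,[0,0,0],0]]'

```text
t: 8.93
tool_pos: [0.5213, -0.0522, 0.0303]
tool_rot: [1.795, 2.577, 0.001]
contact_force: [0.3, -0.0, 5.6]
opening: 0.0469
grip_force: 2.9
```

send_rows --rows '[[4.7,[0,0,0.2],0],[4.7,[0,0,0],0],[4.7,[0,0,0],0]]'

```text
t: 9.3
tool_pos: [0.5214, -0.0522, 0.029]
tool_rot: [1.795, 2.577, 0.001]
contact_force: [-2.2, 0.8, 9.2]
opening: 0.047
grip_force: 4.8
```

```bash
python3 - <<'E'
from where import *
from h import cloud
where([0,.005,.028])
d=ctrl.get_image("side");P=(cloud(d)-O)@S*1000;f=d["frame"].astype(int)
m=(f.min(2)>120)&(abs(P[...,0]-27.5)<14)&(P[...,2]>40)&(P[...,2]<75)
for a in(-80,-65,10):
    k=m&(P[...,1]>=a)&(P[...,1]<a+15);print(a,np.median(P[k][:,2]).round(1))
E
```

```text
t 9.3 stage mm [  0.3 -45.3  29. ] F stage [-1.8  1.5  9.2] open 0.047
tool axes in stage
 [[ 0.     1.     0.001]
 [ 1.    -0.    -0.   ]
 [-0.     0.001 -1.   ]]
move cm [ 5.03 -0.03  0.1 ]
-80 53.9
-65 54.6
10 54.2
```

Catch is at 54 mm, fully down. Next I'll push along +x of the tool.

send_rows --rows '[[4.7,[0.4,0,0],0],[4.7,[0.4,0,0],0],[4.7,[0.4,0,0],0],[4.7,[0.4,0,0],0],[4.7,[0.4,0,0],0]]'

```text
t: 9.98
tool_pos: [0.5157, -0.0352, 0.0292]
tool_rot: [1.793, 2.573, -0.002]
contact_force: [1.9, -5.7, 4.9]
opening: 0.0469
grip_force: 4.2
```

```bash
cat > chk.py <<'E'
from where import *
from h import cloud
where([0,.006,.028])
d=ctrl.get_image("side");P=(cloud(d)-O)@S*1000;f=d["frame"].astype(int)
m=(f.min(2)>120)&(abs(P[...,0]-27.5)<14)&(P[...,2]>40)&(P[...,2]<75)
for a in(-80,-65,10,20):
    k=m&(P[...,1]>=a)&(P[...,1]<a+15);print(a,k.sum(),np.median(P[k][:,2]).round(1))
k=(abs(P[...,0]+27.5)<12)&(P[...,2]>80)&(P[...,2]<87)&(P[...,1]>-40)&(P[...,1]<40)&(f.min(2)>75)
print("tab y",k.sum(),np.median(P[k],0).round(1))
E
python3 chk.py
```

```text
t 9.97 stage mm [  0.8 -27.4  29.2] F stage [-0.2 -6.   4.9] open 0.0469
tool axes in stage
 [[ 0.001  1.     0.003]
 [ 1.    -0.001 -0.005]
 [-0.005  0.003 -1.   ]]
move cm [ 3.34 -0.09  0.1 ]
-80 65 53.9
-65 86 54.1
10 17 53.8
20 56 54.0
tab y 2 [-30.3 -36.9  83.2]
```

Catch is still down. I'll continue, pressing slightly more.

send_rows --rows '[[4.7,[0.3,0,0.05],0],[4.7,[0.4,0,0],0],[4.7,[0.4,0,0],0],[4.7,[0.4,0,0],0],[4.7,[0.4,0,0],0]]'

```text
t: 10.65
tool_pos: [0.5094, -0.0176, 0.0291]
tool_rot: [1.792, 2.573, -0.002]
contact_force: [1.1, -6.7, 7.3]
opening: 0.047
grip_force: 4.5
```

```bash
python3 chk.py
```

```text
t 10.65 stage mm [ 1.  -8.7 29.1] F stage [-1.3 -6.7  7.3] open 0.047
tool axes in stage
 [[ 0.     1.     0.003]
 [ 1.    -0.    -0.006]
 [-0.006  0.003 -1.   ]]
move cm [ 1.47 -0.1   0.1 ]
-80 58 54.1
-65 93 54.4
10 0 nan
20 0 nan
tab y 3 [-30.5 -19.3  83.1]
  return _methods._mean(a, axis=axis, dtype=dtype,
  ret = ret.dtype.type(ret / rcount)
```

send_rows --rows '[[4.7,[0.4,0,0],0],[4.7,[0.4,0,0],0],[4.7,[0.3,0,0],0],[4.7,[0.1,0,0],0],[4.7,[0,0,0],0]]'

```text
t: 11.32
tool_pos: [0.5052, -0.0062, 0.029]
tool_rot: [1.792, 2.573, -0.001]
contact_force: [1.6, -5.6, 7.8]
opening: 0.0472
grip_force: 4.3
```

send_rows --rows '[[4.7,[0.2,0,0],0],[4.7,[0,0,0],0],[4.7,[0,0,0],0]]'

```text
t: 11.7
tool_pos: [0.5048, -0.0052, 0.0291]
tool_rot: [1.791, 2.572, -0.003]
contact_force: [2.6, -9.4, 5.8]
opening: 0.0472
grip_force: 6.1
```

send_rows --rows '[[4.7,[0.2,0,0.03],0],[4.7,[0,0,0],0],[4.7,[0,0,0],0]]'

```text
t: 12.08
tool_pos: [0.5049, -0.0051, 0.0292]
tool_rot: [1.787, 2.57, -0.007]
contact_force: [4.7, -15.3, 5.3]
opening: 0.0474
grip_force: 9.6
```

```bash
python3 chk.py 2>/dev/null; python3 - <<'E'
from where import *
import cv2
d=ctrl.get_image("wrist");np.savez("wrist6.npz",**d)
cv2.imwrite("pics/w6.png",cv2.resize(d["frame"][90:320,150:370,::-1],None,fx=2.5,fy=2.5))
E
```

```text
t 12.07 stage mm [ 1.1  4.6 29.2] F stage [ -0.9 -16.    5.3] open 0.0474
tool axes in stage
 [[-0.001  1.     0.003]
 [ 1.     0.001 -0.012]
 [-0.012  0.003 -1.   ]]
move cm [ 0.15 -0.11  0.12]
-80 65 54.2
-65 85 54.0
10 2 54.3
20 0 nan
tab y 5 [-30.   -4.6  83.5]
```

View pics/w6.png

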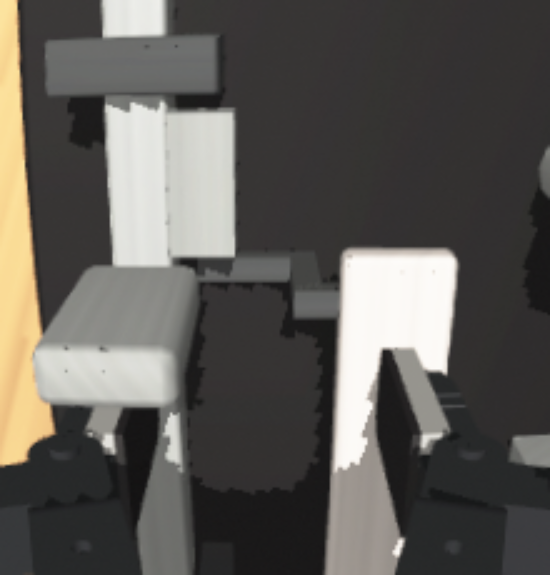

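The wrist view shows the tab against the left tip and the bolt's lug clear past the catch's tooth at (310,280). Force is 16 N with no motion, so the bolt is on its stop (about 44–45 mm) with the catch at 54 mm. I'll release it now.

send_rows --rows '[[4.7,[-0.3,0,0],0],[4.7,[-0.2,0,0],0],[4.7,[0,0,-1],0],[4.7,[0,0,-2],0],[4.7,[0,0,-4],0],[4.7,[0,0,-5],0],[4.7,[0,0,-4],0],[4.7,[0,0,0],0],[4.7,[0,0,0],0],[4.7,[0,0,0],0]]'

```text
t: 13.42
tool_pos: [0.502, -0.005, 0.1845]
tool_rot: [-1.793, -2.574, 0.003]
contact_force: [0.5, 0.1, -0.6]
opening: 0.0472
grip_force: 0.0
```

```bash
python3 - <<'E'
from where import *
import cv2
where()
fs=[]
for n in("wrist","side"):
    d=ctrl.get_image(n);f=d["frame"][:,:,::-1]
    f=f[190:320,200:360] if n=="side" else f[120:345,130:407]
    fs.append(cv2.resize(f,(400,325),interpolation=cv2.INTER_CUBIC))
    if n=="wrist":
        w=d;v,u=np.mgrid[:384,:512];x=(u-w["cx"])/w["fx"];y=(v-w["cy"])/w["fy"];r=np.hypot(x,y)+1e-9
        Z=w["range_z"];t=np.tan(r);p=np.stack([x/r*t*Z,y/r*t*Z,Z],-1);T=w["cam_to_world"];Q=((p@T[:3,:3].T+T[:3,3])-O)@S*1000
        k=(abs(Q[...,0]+27.5)<13)&(abs(Q[...,2]-84)<4)&(abs(Q[...,1])<50);print("tab y",k.sum(),np.percentile(Q[k][:,1],[5,50,95]).round(1))
        k=(abs(Q[...,0]-27.5)<10)&(abs(Q[...,2]-60)<12)&(abs(Q[...,1])<30);print("catch z",k.sum(),np.median(Q[k][:,2]).round(1))
cv2.imwrite("pics/b7.png",np.hstack(fs))
E
```

```text
t 13.43 stage mm [ -1.5   5.7 184.5] F stage [ 0.5 -0.  -0.6] open 0.0472
tool axes in stage
 [[ 0.001  1.    -0.004]
 [ 1.    -0.     0.002]
 [ 0.002 -0.004 -1.   ]]
tab y 341 [16.2 21.9 26.9]
catch z 1156 67.0
```

View pics/b7.png

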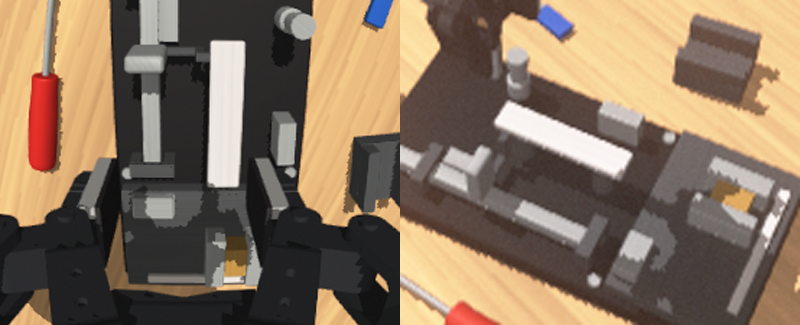

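Tab is at y ≈ 22 (travel about 44.5 mm), the catch is up at 66–67 mm, the hand is clear and the loose things look undisturbed. I'll hand it in.

```bash
python3 -c "
from station import ctrl
print(ctrl.finish_job())"
```

```text
the job is handed in; nothing more can be done
None
```

The stage is unlocked: the bolt is fully across (about 44.5 mm of 45), the catch has sprung up behind it, the hand is clear, and the job was handed in at about 13.5 s; no verdict was shown.

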